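# Centre the ring gauge under the measuring microscope and zero the counter

### The arm

A 7-joint arm with a two-finger parallel gripper is mounted at the origin on the work surface. World frame = base frame: x ahead of the robot, y to its left, z up, the work surface at z = 0. Lengths are in mm, angles in rad, forces in N, time in s.
With the tool pointing down it reaches from about 425 to 1025 mm from the base axis. Payload 9.4 kg.
Tool frame: the origin (TCP) lies midway between the tips of the shut fingers; the grasp point (between the pads) lies 19 mm behind it; z points along the fingers, y is the line along which they close (so a half turn about z gives the same grasp; the last joint's range is limited). The gripper opens to 93 mm and grips with 3 to 60 N. Pads are 15 mm wide; open, the fingers measure 128 mm over their backs; the gripper's body (75 mm by 188 mm) begins 65 mm behind the grasp point.
Start: joints at [-1.184, 0.599, -0.003, 1.599, 0.002, 0.943, -0.08], TCP at [324.333, 648.408, 218.618] pointing down, gripper open.
Joint ranges: [-2.57, 2.57], [-0.35, 1.97], [-1.29, 1.29], [0.11, 2.56], [-1.05, 4.19], [0.11, 1.86], [-2.63, 2.63]. Speed limits (rad/s): [2.22, 2.22, 3.01, 3.01, 3.14, 3.14, 3.14].

### API

Orientations are given as a unit quaternion [w, x, y, z].
In Python, from rig import get_state, vision, ctrl gives the robot as it stands.
- The arm moves only by the tool arm_command, never from a script. Its argument "targets" is text: rows parted by semicolons, each of 7 numbers parted by spaces: the turn, a rotation vector about the tool's x, y, z in degrees, then the shift along the tool's x, y, z in m, then the gripper command: -1 is fully open, 1 is shut, values between are in proportion. In form: rx ry rz x y z fingers; .... A call has 1 to 5 rows; each row shifts and turns the commanded pose from where the row before left it, along the tool's axes as they then stand; what a row does not reach is not made up. A row lasts 1/8 s, in which the tool goes at most 62.5 mm and 10.7 degrees, less where a joint would pass 70% of its speed; a pose out of reach is approached as far as the arm can. A call is refused whole if a number of a shift passes 0.0625 or a number of a turn 10.7, either way. A call with a gripper value outside its range is refused whole. The fingers move at their own pace and stop on an object; "squeeze" is the grip in N (left out, the last holds). Time passes only in rows, so rows that do not move let the fingers close. It gives the time, the measured TCP pose, the force, the opening and the grip force at its end, in the units of the state.
- get_state(): the state, without advancing time (a new reading comes with each control period).
- vision.grab_frame(name): name is "scene" or "top" or "wrist"; returns (picture, depth): 384x512x3 uint8, red, green, blue; 384x512 float32, mm along the optical axis (not along the pixel's ray), 0 where there is no reading.
- vision.get_calibration(name): a dict with "camera_matrix" (3x3 intrinsics, pixels), "camera_from_world" (4x4, takes a point from world to camera coordinates). Camera axes: x right, y up, looking along -z (the intrinsics and any distortion apply to the point x, -y, -z); pixel columns grow to the right and rows downward; lengths in mm; the calibration is good to about 2 mm. A picture is of the moment at which its call begins: read the wrist's pose just before it. get_calibration takes no time and is no camera call; for the wrist camera it gives the pose at the moment of the call.
- ctrl.sign_off(): hands the job in; it is judged then, once.
The state is a dict: "clock": time; "joint_positions": joint angles; "qd": joint speeds; "effort": joint torques, N m; "ee_pos": TCP position; "eef_rot": TCP orientation; "force": force on the tool from outside, world axes, zero at the start; "ft_torque": the same for the moment, N m; "width": finger opening in mm; "grip_force": force on a finger pad.
Only numpy, scipy, OpenCV 4.12 (cv2) and the standard library are available. Lean on these libraries where they do the work, as an engineer would, in place of code of your own. Each camera call takes 0.05 s, during which the arm holds its last target. There are 200 camera calls.

### The job

Bring the round ring gauge under the measuring microscope: turn the three-spoked star wheel by pushing on its spokes with a fingertip, without gripping or wrenching it, until the stage has carried the gauge's bore centrally under the objective (it is already right along the other direction). Then, with the gauge standing there, press the middle one of the three zero buttons on the sloping front panel fully in and let it go. Do not touch the stage or the two parts lying on it, press no other button and not before the gauge is in place, and leave the things on the table where they are.

Things in the scene. Friction and masses are not known exactly. Their poses are not given: they have to be found in the camera images.
- microscope: White measuring microscope, fixed. Origin: on the table below the optical axis; z up, +y to the operator's side (sloping panel), -y to the column, -x to the star wheel's side. Base 280 mm wide (x), y = -320 to 265 mm. Head and column: x = -50 to 50 mm, y = -320 to 110 mm. Carrying bars stick out of the base's wheel side to x = -188 mm, 45 mm up, at y = 95 and -170 mm.
- objective (a point): Centre of the front lens of the vertical objective, the lowest part of the head, 215 mm above the table, on the optical axis; axes as the microscope's.
- stage: Flat grey stage plate, 220 (x) x 160 (y) x 18 mm, carrying the two parts; origin at its centre, its top face 9 mm above that and 150 mm above the table. It slides only along the microscope's y, up to 56 mm either way, driven by the star wheel (rack and pinion): it moves the way the top of the wheel moves, 16 mm per radian, and stays where it is left.
- wheel: Star wheel: hub 36 mm across, three steel spokes 10 mm thick, 120 degrees apart, each with a black 22 mm ball centred 80 mm from the axis. Origin on its axis, mid-spoke, at x = -255, y = 0, z = 115 mm in the microscope's frame. Own x: along the level shaft (12 mm thick, to the microscope); own z: along one spoke. Turns up to 3.5 rad either way; stiff (2 to 3 N at 50 mm radius), stays as left.
- ring_gauge: Round steel ring gauge, 46 mm outside, bore 25 mm, 16 mm high, lying loose on the stage; origin at the centre of its underside. It rides along with the stage.
- die_plate: Square steel die plate 36 x 36 x 16 mm with a 20 mm hole, lying loose on the stage beside the ring gauge; origin at the centre of its underside. Not to be measured now.
- zero_mid (a joint): Travel of the middle one of the three round grey zero buttons in a row on the sloping front panel (the one to press): 0 out, 0.006 m fully pressed; counts as pressed from 0.004 m. It springs back; about 5 N to press it fully.
- zero_mid_top (a point): Centre of the top face of the middle zero button, 22 mm across, in a 38 mm black collar; at rest it stands 18 mm above the panel and 6 mm above the collar. Axes: z out of the panel (tilted 30 degrees from vertical towards the microscope's +y), x as the microscope's. The three buttons are 42 mm apart along x.
- zero_right (a joint): Travel of the zero button nearest to the wheel side (-x); as the middle one. Leave alone.
- zero_left (a joint): Travel of the zero button farthest from the wheel side (+x); as the middle one. Leave alone.
- objective_pot: black cylindrical pot of a spare objective, 40 mm across, 62 mm tall, standing; a bystander; origin at the centre of its underside
- blower: black rubber dust blower, 60 mm across, 90 mm tall, standing nozzle up; a bystander; origin at the centre of its underside
- lens_cleaner: white bottle, 42 mm across, 115 mm tall, standing; a bystander; origin at the centre of its underside
- brush: wooden-handled brush 160 mm long lying flat, 20 mm thick; a bystander; origin at the centre of its underside
- caliper: digital caliper 200 mm long lying flat, 13 mm thick; a bystander; origin at the centre of its underside
- parts_tray: open grey plastic tray 120 x 90 x 28 mm; a bystander; origin at the centre of its underside
- dish: glass dish 80 mm across, 18 mm tall; a bystander; origin at the centre of its underside

How it is judged:
By the outcome, as a careful person would: the job done as asked, in the order asked, and still so for the second after the job is handed in, with the robot touching nothing.
It also fails if it takes over 64 s, if anything falls off the work surface, if the arm or the gripper's body presses on something with over 40 N, if the wrist force passes 120 N, or if a joint passes its speed limit or range.

## Working session

There is one attempt and no reset: what is moved stays moved. The work goes in short steps, Python scripts to look and compute and a tool call to move; the robot and the scene stay as the last step left them, time stands still between calls to the robot, and variables do not carry over. Pictures are saved under pics/ and viewed, at most 10 in all, crops included, and the job is handed in when it is done.

Besides the shell and the picture viewer there is one more tool, called after ">>>" by a JSON object that holds its "name" and its "arguments". arm_command: Moves the arm, as the interface text tells. Its arguments: {"type":"object","properties":{"targets":{"type":"string"},"squeeze":{"type":"number"}},"required":["targets"]}

```bash
ls; mkdir -p pics; python3 - <<'E'
from rig import get_state, vision, ctrl
import cv2,numpy as np
s=get_state(); print(s)
for n in("scene","top"):
    p,d=vision.grab_frame(n); cv2.imwrite(f"pics/{n}0.png",p[:,:,::-1]); np.savez(f"{n}0.npz",p=p,d=d)
    c=vision.get_calibration(n); print(n,c)
E
```

```text
pics
{'clock': 0.0, 'joint_positions': array([-1.18366345,  0.60012879, -0.00255119,  1.60010968,  0.00180826,
        0.94285011, -0.0797574 ]), 'qd': array([-0.00117769,  0.00024551,  0.00188451,  0.0009706 ,  0.0009042 ,
       -0.00101815,  0.00220322]), 'effort': array([-5.80216183e-04, -7.65039825e+01,  1.49660803e+00, -2.52354079e+01,
       -5.24911622e-02,  1.65743806e-02,  1.22309580e-04]), 'ee_pos': array([324.15485647, 647.97942573, 217.76439239]), 'eef_rot': array([-1.02809075e-04,  2.29788268e-01,  9.73240358e-01, -7.39794694e-04]), 'force': array([ 1.30138152,  0.29035013, -0.02720849]), 'ft_torque': array([0.00893352, 0.05912819, 0.02360413]), 'grip_force': 0.0, 'width': 92.86333712556994}
scene {'camera_matrix': array([[423.3549236 ,   0.        , 261.59779706],
       [  0.        , 423.3549236 , 190.5582194 ],
       [  0.        ,   0.        ,   1.        ]]), 'camera_from_world': array([[-2.18321787e-01,  9.75721778e-01, -1.73956568e-02,
         1.05151681e+02],
       [-6.69097490e-01, -1.36689683e-01,  7.30496051e-01,
         2.62448302e+02],
       [ 7.10383099e-01,  1.71122593e-01,  6.82695328e-01,
        -1.69425744e+03],
       [ 0.00000000e+00,  0.00000000e+00,  0.00000000e+00,
         1.00000000e+00]])}
top {'camera_matrix': array([[391.7908369 ,   0.        , 251.48867241],
       [  0.        , 391.7908369 , 191.64080497],
       [  0.        ,   0.        ,   1.        ]]), 'camera_from_world': array([[-2.72451012e-02, -9.99429108e-01,  1.99790387e-02,
         8.02130875e+00],
       [ 9.90498615e-01, -2.42957513e-02,  1.35359560e-01,
        -5.57296583e+02],
       [-1.34796879e-01,  2.34770951e-02,  9.90595088e-01,
        -1.43891598e+03],
       [ 0.00000000e+00,  0.00000000e+00,  0.00000000e+00,
         1.00000000e+00]])}
```

View pics/scene0.png

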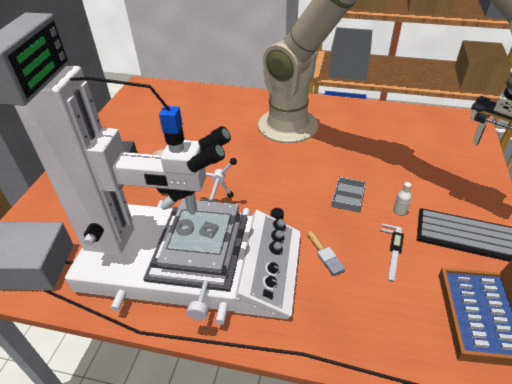

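View pics/top0.png

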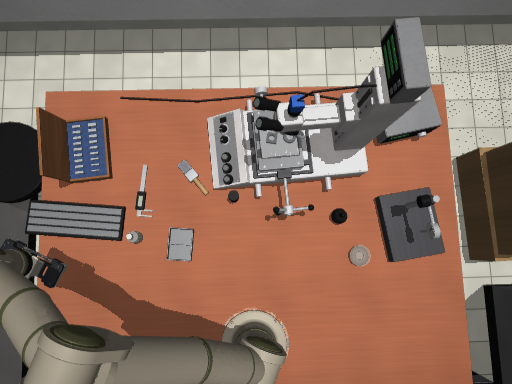

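Scene picture: the microscope is at left, with its panel around (270,260), the star wheel around (220,178) and the parts at (185,228)/(208,230). Top picture: the wheel hub is near (289,210) and the panel buttons run along column ~225, rows 120–180. Next I'll take an enlarged crop.

```bash
cat > h.py <<'E'
from rig import get_state, vision, ctrl
import cv2,numpy as np
def back(n,u,v,d,c=None):
    c=c or vision.get_calibration(n);K=c["camera_matrix"];T=np.linalg.inv(c["camera_from_world"])
    u,v,d=map(np.asarray,(u,v,d))
    P=np.stack([(u-K[0,2])/K[0,0]*d,-(v-K[1,2])/K[1,1]*d,-d,np.ones_like(d)],-1)
    return (P@T.T)[...,:3]
def proj(n,P,c=None):
    c=c or vision.get_calibration(n);K=c["camera_matrix"];T=c["camera_from_world"]
    q=T[:3,:3]@np.asarray(P,float)+T[:3,3]
    return np.array([K[0,0]*q[0]/-q[2]+K[0,2],K[1,1]*q[1]/q[2]+K[1,2]])
def plane(n,u,v,z,c=None):
    a=back(n,u,v,1000.,c);b=back(n,u,v,500.,c)
    return a+(b-a)*((z-a[2])/(b-a[2]+0-a[2]+a[2]))
E
python3 - <<'E'
from h import *
t=np.load("top0.npz");s=np.load("scene0.npz")
a=cv2.resize(t["p"][80:230,200:380],None,fx=4,fy=4,interpolation=cv2.INTER_CUBIC)
cv2.imwrite("pics/tz.png",a[:,:,::-1])
b=cv2.resize(s["p"][150:325,140:310],None,fx=3.4,fy=3.4,interpolation=cv2.INTER_CUBIC)
cv2.imwrite("pics/sz.png",b[:,:,::-1])
P=back("top",*np.meshgrid(np.arange(512.),np.arange(384.)),t["d"].astype(float))
np.set_printoptions(precision=0,suppress=True)
for uv in [(289,210),(275,213),(312,208),(285,185),(250,100),(250,185),(330,165),(365,170),(280,155),(225,150),(233,197)]:
    print(uv,P[uv[1],uv[0]],t["d"][uv[1],uv[0]])
E
```

```text
(289, 210) [ 476. -134.  132.] 1375.8978
(275, 213) [474. -92.  44.] 1461.2014
(312, 208) [ 481. -215.  135.] 1374.7247
(285, 185) [ 567. -125.  122.] 1397.3574
(250, 100) [911. -10.  55.] 1507.4757
(250, 185) [586.  -2.  16.] 1501.7946
(330, 165) [ 644. -299.   81.] 1452.112
(365, 170) [ 622. -428.   82.] 1451.8561
(280, 155) [ 670. -108.  151.] 1382.5536
(225, 150) [713.  89.  68.] 1465.9543
(233, 197) [535.  63.  66.] 1444.1431
```

View pics/tz.png

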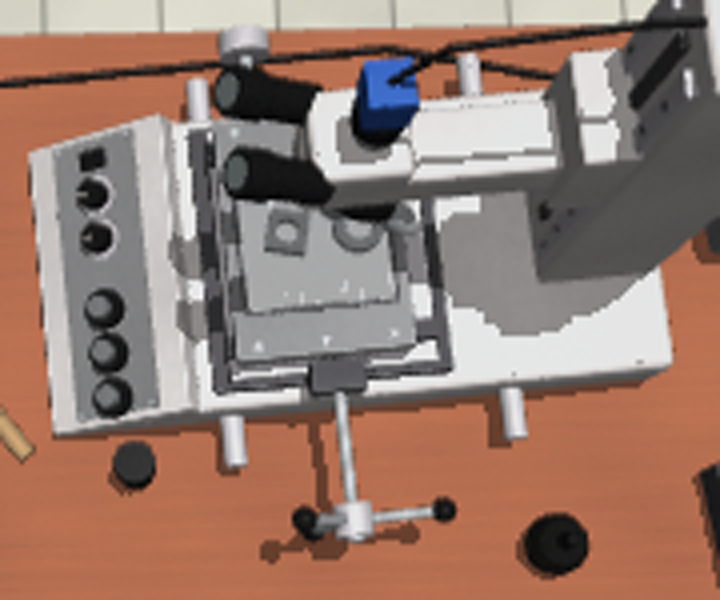

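View pics/sz.png

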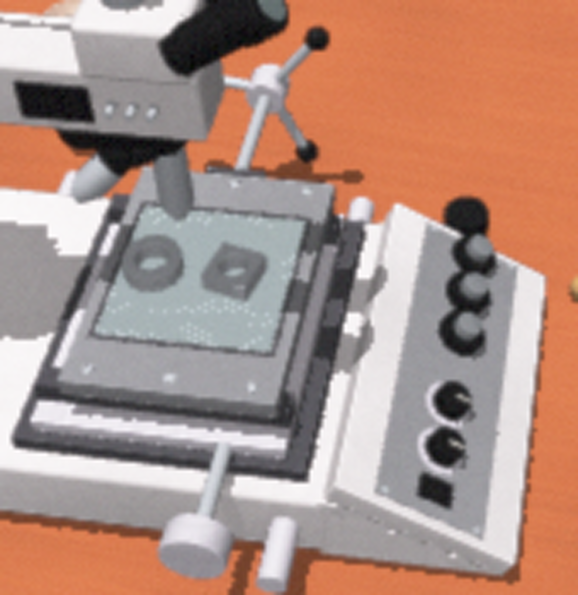

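Top zoom: ring near (358,230) and die plate near (288,230) in the crop. The three grey buttons on black collars are at (103,308), (108,350) and (112,395), so (108,350) is the target. The hub is at (355,520), with balls at (306,522) and (443,510). Scene zoom: ring (152,263), plate (233,270), buttons (467,328), (472,290), (480,250). The wheel has one spoke level towards -y, one up at +y and one down at +y.

```bash
python3 - <<'E'
from h import *
np.set_printoptions(precision=1,suppress=True)
U,V=np.meshgrid(np.arange(512.),np.arange(384.))
C={}
for n in("top","scene"):
    t=np.load(n+"0.npz"); C[n]=(t["p"].astype(int),back(n,U,V,t["d"].astype(float)))
p,P=C["top"]
z=P[...,2]
# base top near edge: per column lowest row with z in 76..90, brightness white
pts=[]
for u in range(290,362):
    if 318<u<336: continue
    r=[v for v in range(150,190) if 74<z[v,u]<92]
    if r: pts.append(P[max(r),u])
pts=np.array(pts);x,y=pts[:,0],pts[:,1]
for _ in range(3):
    k=np.polyfit(y,x,1);e=np.abs(np.polyval(k,y)-x);m=e<3; x,y=x[m],y[m]
yaw=np.arctan(-k[0]);print("edge n",len(x),"yaw",np.degrees(yaw),k,pts[:,2].mean())
for (u0,u1,v0,v1) in((250,266,183,200),(322,334,176,194)):
    m=np.zeros(z.shape,bool);m[v0:v1,u0:u1]=1
    m&=(z>35)&(z<75)&(p.min(-1)>120)
    Q=P[m];print("bar",len(Q),Q.mean(0),"xmin",np.sort(Q[:,0])[:3],Q[Q[:,0]<Q[:,0].min()+12].mean(0),Q[:,2].max())
for n in C:
    p,P=C[n];z=P[...,2]
    m=(p.max(-1)<70)&(P[...,0]>430)&(P[...,0]<560)&(P[...,1]>-260)&(P[...,1]<0)&(z>30)
    k,l,st,ce=cv2.connectedComponentsWithStats(m.astype(np.uint8))
    for i in range(1,k):
        if st[i,4]>6: Q=P[l==i];print(n,"dark",st[i],ce[i],np.median(Q,0),Q.min(0),Q.max(0))
    m=(p.min(-1)>120)&(P[...,0]>430)&(P[...,0]<505)&(P[...,1]>-200)&(P[...,1]<-60)&(z>85)
    Q=P[m];print(n,"hub",len(Q),np.median(Q,0),Q.min(0),Q.max(0))
E
```

```text
edge n 49 yaw 4.0548261343757135 [ -0.1 588.5] 78.10785315360421
bar 65 [562.2 -31.   55. ] xmin [538.1 541.  541.6] [545.4 -32.1  54. ] 61.17294972344894
bar 66 [ 582.  -294.1   54. ] xmin [557.9 558.7 561. ] [ 564.8 -295.6   53.7] 64.30423807637021
top dark [308 205   6   5  24] [310.7 207. ] [ 484.6 -211.2  134.4] [ 477.2 -220.2  124.8] [ 492.1 -202.7  139.2]
top dark [273 207   8   8  39] [276.3 210.6] [473.4 -87.1 184.6] [ 466.1 -110.4   40.1] [483.1 -74.1 193.3]
top hub 132 [ 480.  -134.7  129.2] [ 462.6 -199.1  116.6] [502.7 -99.2 165.7]
scene dark [230 159   6   5  26] [232.7 161.1] [483.4 -82.6 185.5] [476.8 -91.1 178. ] [487.9 -76.2 191. ]
scene dark [228 192   5   6  20] [230.1 194.7] [ 484.  -100.4   47.4] [ 476.4 -107.3   37.7] [488.  -95.   53.5]
scene hub 184 [ 485.3 -129.3  128.5] [ 463.3 -173.2   87.1] [504.9 -92.3 174.6]
```

```bash
cat >> h.py <<'E'
psi=np.radians(4.1);O=np.array([735.3,-113.,0]);R=np.array([[np.cos(psi),-np.sin(psi),0],[np.sin(psi),np.cos(psi),0],[0,0,1]])
def w2m(P): return (np.asarray(P)-O)@R
def m2w(P): return np.asarray(P)@R.T+O
U,V=np.meshgrid(np.arange(512.),np.arange(384.))
E
python3 - <<'E'
from h import *
np.set_printoptions(precision=1,suppress=True)
for n in("scene","top"):
    t=np.load(n+"0.npz");M=w2m(back(n,U,V,t["d"].astype(float)))
    m=(M[...,2]>159)&(M[...,2]<173)&(abs(M[...,0])<90)&(abs(M[...,1])<110)
    k,l,st,ce=cv2.connectedComponentsWithStats(m.astype(np.uint8),connectivity=4)
    for i in range(1,k):
        if st[i,4]>15:
            Q=M[l==i];c=cv2.minEnclosingCircle(Q[:,:2].astype(np.float32));print(n,st[i],ce[i],"lo",Q.min(0),"hi",Q.max(0),"med",np.median(Q,0),c)
    # objective tip
    m=(M[...,2]>205)&(M[...,2]<235)&(abs(M[...,0])<40)&(abs(M[...,1])<40)
    if m.any(): Q=M[m];print(n,"obj",len(Q),Q.min(0),Q.max(0),np.median(Q,0))
    # panel
    m=(abs(M[...,0])<140)&(M[...,1]>150)&(M[...,1]<270)
    B=[(466,328),(472,290),(480,250)] if n=="scene" else [(103,308),(108,350),(112,395)]
    for b in B:
        u,v=(b[0]/3.4+140,b[1]/3.4+150) if n=="scene" else (b[0]/4+200,b[1]/4+80)
        print(n,"btn",u,v,M[int(round(v)),int(round(u))])
    g=m&(M[...,2]>40)&(M[...,0]<-20)&(M[...,0]>-120)
    for y in range(160,265,10):
        q=M[m&(abs(M[...,1]-y)<3)&(M[...,0]>-15)&(M[...,0]<0)];print(y,np.median(q[:,2]) if len(q) else None,end=' ')
    print()
E
```

```text
scene [176 219  18  16 183] [184.3 226.2] lo [-25.6 -53.8 159. ] hi [ 21.7  -7.  170.4] med [  1.5 -29.3 166.4] ((-1.1662424802780151, -30.928634643554688), 24.808937072753906)
scene [199 221  19  16 170] [208.2 228.6] lo [-23.3  12.1 159. ] hi [ 20.8  54.4 170.6] med [  0.9  33.5 166.5] ((-1.0449336767196655, 33.216285705566406), 24.980806350708008)
scene obj 27 [ -1.5 -10.  214.9] [ 11.5  10.2 234.9] [  6.3   3.2 230.9]
scene btn 277.05882352941177 246.47058823529412 [-29.3 206.2  88.9]
scene btn 278.8235294117647 235.29411764705884 [-69.3 206.8  87.7]
scene btn 281.1764705882353 223.52941176470588 [-110.9  207.5   87.1]
160 90.63648804897986 170 85.55324284101653 180 79.41989447907395 190 74.71353560416622 200 69.5374272397944 210 63.11950896872281 220 55.99448743819772 230 52.42715250378751 240 43.89704648432564 250 38.120794059642094 260 30.862283671742716 
top [266 132  12  12  85] [271.3 137.4] lo [-23.2  13.2 159.6] hi [ 18.   55.2 171.7] med [ -2.8  34.3 165.9] ((-1.1031856536865234, 34.206153869628906), 24.788372039794922)
top [283 135  13   8  55] [288.7 138.6] lo [-24.1 -47.6 159. ] hi [  2.4  -6.2 172.1] med [-14.3 -22.8 167.2] ((-6.127819538116455, -26.637065887451172), 21.626527786254883)
top obj 2 [-13.1  -5.2 231.7] [-12.8   5.1 233.8] [-13.   -0.1 232.7]
top btn 225.75 157.0 [-39.7 201.4  88.5]
top btn 227.0 167.5 [-81.3 201.4  89.4]
top btn 228.0 178.75 [-122.6  201.4   90.9]
160 91.48541998025826 170 88.20705202253612 180 77.63645104530133 190 74.18837125231948 200 70.3505189955406 210 62.85515303600437 220 59.146677171836245 230 50.12568238095935 240 44.166743717834606 250 38.05299935876087 260 33.41334031728911
```

>>> {"name": "arm_command", "arguments": {"targets": "0 0 9.9 0 0 -0.018 1; 0 0 9.9 0 0 -0.018 1; 0 0 9.9 0 0 -0.018 1; 0 0 9.9 0 0 -0.018 1; 0 0 9.9 0 0 -0.018 1", "squeeze": 20}}

```text
clock: 0.72
ee_pos: [324.2, 648.2, 308.7]
eef_rot: [0.0, 0.618, 0.786, -0.0]
force: [0.5, -0.3, 0.1]
width: 47.4
grip_force: 0.0
```

>>> {"name": "arm_command", "arguments": {"targets": "0 0 9.8 0 0 -0.018 1; 0 0 0 -0.056 0.0156 0 1; 0 0 0 -0.056 0.0156 0 1; 0 0 0 -0.056 0.0156 0 1; 0 0 0 -0.056 0.0156 0 1"}}

```text
clock: 1.35
ee_pos: [403.0, 427.5, 326.4]
eef_rot: [0.0, 0.681, 0.732, -0.0]
force: [0.1, 0.5, 0.2]
width: 0.8
grip_force: 0.0
```

```bash
cat > st.py <<'E'
from h import *
from scipy.spatial.transform import Rotation as Ro
np.set_printoptions(precision=3,suppress=True)
s=get_state();q=s["eef_rot"];A=Ro.from_quat([q[1],q[2],q[3],q[0]]).as_matrix()
print("t",s["clock"],"M",w2m(s["ee_pos"]),"w",s["width"],"F",R.T@s["force"],"q",s["joint_positions"]);print("tool axes in M (cols)\n",R.T@A)
E
python3 st.py
```

```text
t 1.35 M [-292.816  562.882  326.42 ] w 0.7633532754051598 F [0.126 0.497 0.213] q [-1.152  0.335  0.33   1.807 -0.125  1.02  -0.702]
tool axes in M (cols)
 [[-0.001  1.    -0.   ]
 [ 1.     0.001 -0.   ]
 [-0.    -0.    -1.   ]]
```

>>> {"name": "arm_command", "arguments": {"targets": "0 0 0 -0.056 0.0155 0 1; 0 0 0 -0.056 0.0155 0 1; 0 0 0 -0.056 0.0155 0 1; 0 0 0 -0.056 0.0155 0 1; 0 0 0 -0.056 0.0155 0 1"}}

```text
clock: 1.98
ee_pos: [500.3, 153.9, 326.6]
eef_rot: [-0.0, 0.681, 0.732, 0.0]
force: [1.3, -0.4, 0.5]
width: 0.2
grip_force: 0.0
```

>>> {"name": "arm_command", "arguments": {"targets": "0 0 0 -0.056 0.0155 0 1; 0 0 0 0 0 0 1; 0 0 0 0 0 0 1"}}

```text
clock: 2.35
ee_pos: [519.3, 101.5, 326.4]
eef_rot: [-0.0, 0.681, 0.732, -0.0]
force: [-0.8, 0.8, 0.0]
width: 0.4
grip_force: 0.0
```

```bash
python3 st.py; python3 - <<'E'
from h import *
c=vision.get_calibration("wrist");p,d=vision.grab_frame("wrist");np.savez("w1.npz",p=p,d=d,K=c["camera_matrix"],T=c["camera_from_world"])
cv2.imwrite("pics/w1.png",p[:,:,::-1]);T=np.linalg.inv(c["camera_from_world"]);print(w2m(T[:3,3]),R.T@-T[:3,2])
E
```

```text
t 2.35 M [-200.072  229.428  326.381] w 0.4019151886183312 F [-0.716  0.878  0.03 ] q [-0.651  0.259  0.451  1.931 -0.135  0.981 -0.066]
tool axes in M (cols)
 [[-0.     1.    -0.001]
 [ 1.     0.     0.   ]
 [ 0.    -0.001 -1.   ]]
[-200.87224699  304.8531254   492.83596634] [-8.82969937e-04 -2.70813719e-01 -9.62631368e-01]
```

View pics/w1.png

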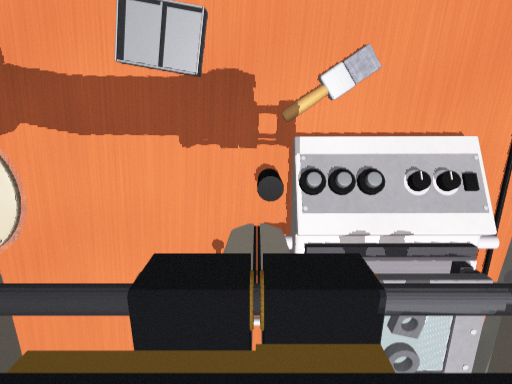

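The wrist view shows the three buttons at (313,181), (341,181) and (371,181), with the pot at (270,185). The ring is at (403,358) and the die plate at (408,322).

```bash
python3 - <<'E'
from h import *
np.set_printoptions(precision=1,suppress=True)
t=np.load("w1.npz");c={"camera_matrix":t["K"],"camera_from_world":t["T"]};p=t["p"].astype(int)
M=w2m(back("wrist",U,V,t["d"].astype(float),c))
roi=np.zeros(U.shape,bool);roi[165:198,298:388]=1
m=roi&(M[...,2]>79)&(p.max(-1)<140)
n=np.array([0,.5,.866])
h=(M-np.array([0,205,66.5]))@n   # height over panel approx
print("panel h",np.median(h[165:200,385:405]))
h-=np.median(h[165:200,385:405])
m=(roi&(h>14)).astype(np.uint8)
k,l,st,ce=cv2.connectedComponentsWithStats(m,connectivity=4)
for i in range(1,k):
    if st[i,4]>20:Q=M[l==i];print(st[i],ce[i],"mean",Q.mean(0),"mid",(Q.min(0)+Q.max(0))/2,h[l==i].mean())
w=(p.min(-1)>150)
a=M[140:235,292:496];ww=w[140:235,292:496]&(a[...,2]>15)
print("base x",np.percentile(a[ww][:,0],[0.5,99.5]),"y max",np.percentile(a[ww][:,1],[99.8]))
for nme,(u0,u1,v0,v1) in {"ring":(380,425,340,384),"plate":(380,430,305,341)}.items():
    q=M[v0:v1,u0:u1];g=q[(q[...,2]>162)&(q[...,2]<172)];print(nme,len(g),g.min(0),g.max(0),(g.min(0)+g.max(0))/2)
E
```

```text
panel h 0.1005919785962885
[306 172  16  15 192] [313.5 179. ] mean [-122.4  209.7   89.3] mid [-155.9  251.9  287.2] 22.019760284984994
[336 172  16  15 196] [343.5 179. ] mean [-80.3 209.3  87.2] mid [-79.9 208.7  86.1] 19.950981442022716
[366 172  16  15 198] [373.6 178.9] mean [-38.6 209.2  87.2] mid [-38.  208.8  86.4] 19.92271349884318
base x [-143.6  133. ] y max [304.9]
ring 452 [-24.1 -43.  162.1] [ 19.1  -5.  167.9] [ -2.5 -24.  165. ]
plate 512 [-25.4  13.6 162. ] [ 18.6  50.2 168.3] [ -3.4  31.9 165.2]
```

>>> {"name": "arm_command", "arguments": {"targets": "0 0 0 -0.0554 -0.014 0 1; 0 0 0 -0.0554 -0.014 0 1; 0 0 0 -0.0554 -0.014 0 1; 0 0 0 -0.0554 -0.014 0 1; 0 0 0 0 0 0.05 1"}}

```text
clock: 3.02
ee_pos: [481.2, -126.9, 278.8]
eef_rot: [0.003, 0.682, 0.731, 0.002]
force: [0.6, 2.0, -1.4]
width: 0.7
grip_force: 0.0
```

>>> {"name": "arm_command", "arguments": {"targets": "0 0 0 0 0 0.04 1; 0 0 0 0 0 0.04 1; 0 0 0 0 0 0.034 1; 0 0 0 0 0 0 1"}}

```text
clock: 3.52
ee_pos: [478.8, -122.2, 160.9]
eef_rot: [-0.002, 0.68, 0.733, -0.001]
force: [-0.2, -0.0, 0.4]
width: 0.7
grip_force: 0.0
```

```bash
python3 st.py; python3 - <<'E'
from h import *
p,d=vision.grab_frame("scene");np.savez("scene1.npz",p=p,d=d)
cv2.imwrite("pics/s1.png",cv2.resize(p[90:260,120:300],None,fx=3.3,fy=3.3,interpolation=cv2.INTER_CUBIC)[:,:,::-1])
E
```

```text
t 3.525 M [-256.503    9.129  160.877] w 0.7040749390728174 F [-0.185 -0.035  0.402] q [-0.176  0.443  0.432  2.193 -0.337  0.573  0.58 ]
tool axes in M (cols)
 [[-0.003  1.    -0.004]
 [ 1.     0.003  0.001]
 [ 0.001 -0.004 -1.   ]]
```

View pics/s1.png

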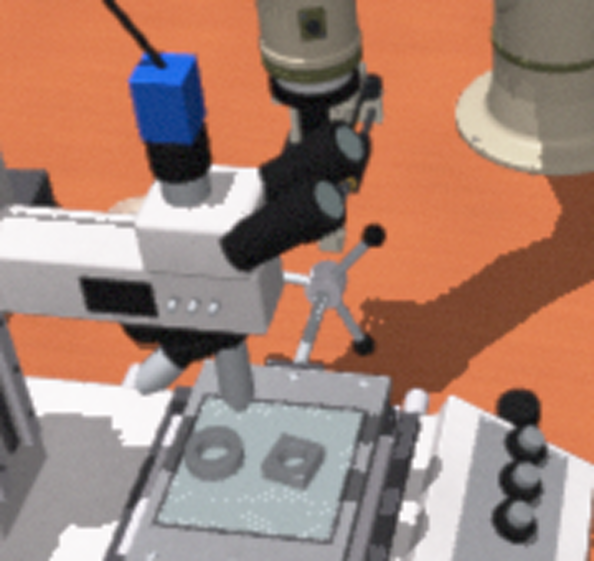

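The fingertip at (335,240) is above the hub, on the -y side of the raised ball at (373,236), and touches nothing. I'll start the first stroke.

>>> {"name": "arm_command", "arguments": {"targets": "0 0 0 0.013 0 0 1; 0 0 0 0.005 0.0 0.0033 1; 0 0 0 0.0045 0 0.0035 1; 0 0 0 0.0044 0 0.0055 1; 0 0 0 0.0044 0 0.006 1"}}

```text
clock: 4.2
ee_pos: [477.8, -92.4, 144.1]
eef_rot: [0.0, 0.681, 0.732, 0.0]
force: [1.0, -0.1, 2.1]
width: 0.4
grip_force: 1.4
```

>>> {"name": "arm_command", "arguments": {"targets": "0 0 0 0.003 0 0.0065 1; 0 0 0 0.0027 0 0.0068 1; 0 0 0 0.001 0 0.005 1; 0 0 0 0.0007 0 0.0045 1; 0 0 0 0 0 0 1"}}

```text
clock: 4.82
ee_pos: [476.3, -85.6, 121.0]
eef_rot: [-0.001, 0.681, 0.732, -0.001]
force: [-0.1, 0.1, 0.5]
width: 0.6
grip_force: 0.0
```

```bash
python3 st.py; cat > ring.py <<'E'
from h import *
import sys
np.set_printoptions(precision=1,suppress=True)
p,d=vision.grab_frame("scene");np.savez(sys.argv[1],p=p,d=d)
M=w2m(back("scene",U,V,d.astype(float)))
m=(M[...,2]>159)&(M[...,2]<173)&(abs(M[...,0])<60)&(abs(M[...,1])<110)
k,l,st,ce=cv2.connectedComponentsWithStats(m.astype(np.uint8),connectivity=4)
for i in range(1,k):
    if st[i,4]>15:Q=M[l==i];print(st[i],ce[i],"lo",Q.min(0),"hi",Q.max(0),"mid",(Q.min(0)+Q.max(0))/2)
m=(p.max(-1)<70)&(M[...,0]>-290)&(M[...,0]<-220)&(abs(M[...,1])<110)&(M[...,2]>25)&(M[...,2]<215)
k,l,st,ce=cv2.connectedComponentsWithStats(m.astype(np.uint8))
for i in range(1,k):
    if st[i,4]>6:
        c=np.median(M[l==i],0)-9*np.array([.7,.17,.68]);print("ball",c,"ang",np.degrees(np.arctan2(c[2]-115,c[1])),"r",np.hypot(c[2]-115,c[1]))
E
python3 ring.py scene2.npz
```

```text
t 4.825 M [-256.41    45.869  121.035] w 0.5971304265061687 F [-0.054  0.08   0.469] q [-0.204  0.497  0.373  2.248 -0.402  0.46   0.563]
tool axes in M (cols)
 [[-0.     1.    -0.001]
 [ 1.     0.     0.   ]
 [ 0.    -0.001 -1.   ]]
[181 220  18  15 179] [189.5 226.9] lo [-23.4 -39.  159.1] hi [ 22.1   6.7 170.3] mid [ -0.6 -16.1 164.7]
[205 222  19  16 168] [214.  229.1] lo [-23.6  27.5 159. ] hi [ 21.2  69.  170.4] mid [ -1.2  48.3 164.7]
ball [-257.3   77.   116.1] ang 0.7922661236290678 r 77.04536915948204
ball [-254.9  -42.5   46.1] ang -121.64748647287993 r 80.99049250399757
```

Ring now at -16 mm, and A is level. I'll push A a little further, then swap to the next spoke.

>>> {"name": "arm_command", "arguments": {"targets": "0 0 0 0.002 0 0.005 1; 0 0 0 0.002 0 0.005 1; 0 0 0 0.002 0 0.005 1; 0 0 0 0 0 0 1; 0 0 0 0 0 -0.06 1"}}

```text
clock: 5.5
ee_pos: [474.5, -78.9, 164.2]
eef_rot: [-0.003, 0.681, 0.732, -0.003]
force: [0.9, 0.5, 0.7]
width: 0.8
grip_force: 0.0
```

>>> {"name": "arm_command", "arguments": {"targets": "0 0 0 0 0 -0.06 1; 0 0 0 -0.05 0 0 1; 0 0 0 -0.05 0 0 1; 0 0 0 0 0 0 1"}}

```text
clock: 6.0
ee_pos: [483.3, -182.4, 226.9]
eef_rot: [0.001, 0.683, 0.73, -0.0]
force: [0.1, 0.7, 0.4]
width: -0.0
grip_force: 0.0
```

```bash
python3 st.py; python3 ring.py scene3.npz
```

```text
t 6.0 M [-256.304  -51.252  226.852] w -0.014656961626587105 F [0.179 0.685 0.363] q [-0.147  0.376  0.541  2.087 -0.28   0.747  0.638]
tool axes in M (cols)
 [[ 0.004  1.     0.   ]
 [ 1.    -0.004 -0.001]
 [-0.001  0.    -1.   ]]
[183 220  18  15 181] [191.6 226.9] lo [-24.2 -33.9 159.2] hi [ 22.6  12.6 170.1] mid [ -0.8 -10.6 164.6]
[207 222  19  16 168] [215.9 229.3] lo [-21.8  32.1 159. ] hi [ 22.5  74.1 171.4] mid [  0.4  53.1 165.2]
ball [-258.2   72.9   90.2] ang -18.80422886639562 r 77.00957326303151
ball [-254.8  -58.3   60.6] ang -136.94897351016553 r 79.7355852691403
```

>>> {"name": "arm_command", "arguments": {"targets": "0 0 0 0 0 0.04 1; 0 0 0 0.005 0 0.021 1; 0 0 0 0.012 0 0 1; 0 0 0 0.012 0 0 1; 0 0 0 0.01 0 0 1"}}

```text
clock: 6.68
ee_pos: [481.0, -139.0, 166.3]
eef_rot: [0.0, 0.681, 0.732, 0.0]
force: [-0.6, -2.4, -1.2]
width: 0.7
grip_force: 1.0
```

>>> {"name": "arm_command", "arguments": {"targets": "0 0 0 0.008 0 0 1; 0 0 0 0.006 0 0 1; 0 0 0 0 0 0 1"}}

```text
clock: 7.05
ee_pos: [480.3, -125.6, 165.8]
eef_rot: [0.0, 0.681, 0.732, 0.0]
force: [0.1, -0.9, 0.6]
width: 0.5
grip_force: 0.1
```

```bash
python3 st.py; python3 ring.py scene4.npz
```

```text
t 7.05 M [-255.248    5.685  165.783] w 0.5037561020742953 F [ 0.03  -0.859  0.576] q [-0.203  0.442  0.48   2.189 -0.367  0.586  0.619]
tool axes in M (cols)
 [[-0.001  1.     0.001]
 [ 1.     0.001  0.   ]
 [ 0.     0.001 -1.   ]]
[187 220  18  16 184] [195.4 227.2] lo [-25.2 -23.2 159.1] hi [ 22.3  22.1 171.5] mid [ -1.4  -0.5 165.3]
[210 222  20  17 171] [219.8 229.7] lo [-23.   40.6 159.2] hi [ 20.9  84.7 171.6] mid [ -1.1  62.7 165.4]
ball [-256.4   28.8  190.1] ang 69.00431976659002 r 80.42619469510062
ball [-256.9   45.8   52.5] ang -53.74422157675268 r 77.49006175015404
```

>>> {"name": "arm_command", "arguments": {"targets": "0 0 0 -0.02 0 0 1; 0 0 0 -0.03 0 0 1; 0 0 0 0 0 -0.06 1; 0 0 0 0 0 -0.06 1; 0 0 0 0 0 0 1"}}

```text
clock: 7.72
ee_pos: [485.3, -177.3, 289.4]
eef_rot: [0.003, 0.681, 0.732, 0.002]
force: [-0.0, 0.0, -1.0]
width: 0.7
grip_force: 0.0
```

```bash
cat > fine.py <<'E'
from h import *
import sys
np.set_printoptions(precision=1,suppress=True)
F=[vision.grab_frame("scene") for _ in range(4)]
p=np.mean([f[0] for f in F],0);D=np.array([f[1] for f in F],float);d=np.median(D,0)
np.savez(sys.argv[1],p=p,d=d)
M=w2m(back("scene",U,V,d))
# objective tube: per row edges in y
m=(M[...,2]>214)&(M[...,2]<262)&(abs(M[...,0])<40)&(abs(M[...,1])<40)
for v in np.unique(np.where(m)[0]):
    u=np.where(m[v])[0];print(v,u.min(),u.max(),M[v,u[0]],M[v,u[-1]],"midy",(M[v,u[0],1]+M[v,u[-1],1])/2)
m=(M[...,2]>163.5)&(M[...,2]<170)&(abs(M[...,0])<35)&(abs(M[...,1])<28)
Q=M[m];print("ring",len(Q),Q.min(0),Q.max(0),"mean",Q.mean(0))
A=np.c_[2*Q[:,:2],np.ones(len(Q))]
cv2.imwrite(sys.argv[2],cv2.resize(p[185:250,165:240],None,fx=8,fy=8,interpolation=cv2.INTER_CUBIC)[:,:,::-1])
E
python3 fine.py f1.npz pics/f1.png
```

```text
199 195 195 [ -5.6   9.7 261.3] [ -5.6   9.7 261.3] midy 9.661140814614589
200 195 195 [ -1.7  10.8 261.9] [ -1.7  10.8 261.9] midy 10.793589538153865
201 195 195 [ -1.9  10.3 258.3] [ -1.9  10.3 258.3] midy 10.290115725331129
202 186 195 [  7.8  -8.7 261.9] [ -0.2  10.5 256.7] midy 0.9041839797568008
203 186 195 [  7.9  -9.2 258.7] [  0.3  10.3 253.7] midy 0.5629231563494059
204 186 196 [  6.2 -10.4 253.5] [ -5.5  10.1 244.6] midy -0.1635877960945491
205 186 196 [  6.1 -10.9 249.9] [ -3.3  10.5 243.3] midy -0.22389290481861313
206 186 196 [  7.  -11.  247.4] [ -1.8  10.6 241.4] midy -0.19461501041156204
207 186 196 [  2.9 -13.4 239.5] [ -1.4  10.4 238.4] midy -1.4999321943932467
208 187 196 [  8.1  -9.  241.8] [ -0.4  10.3 235.9] midy 0.6285957625637373
209 187 196 [  8.1  -9.5 238.4] [ -0.5   9.8 232.3] midy 0.1554675550730309
210 187 196 [  5.6 -11.1 232.2] [  2.4  10.5 231.8] midy -0.2890515868264085
211 188 195 [  8.7  -7.7 232.3] [  4.9   8.5 230.6] midy 0.41199652688656796
212 189 195 [  9.2  -5.4 229.7] [ -0.1   6.  221.6] midy 0.31084929317504395
213 190 194 [  6.9  -4.4 223.9] [  2.1   3.9 220.1] midy -0.2306389573895833
214 191 193 [  4.   -3.5 217.5] [  4.7   2.  219. ] midy -0.7804361304133457
ring 154 [-24.9 -22.8 163.7] [ 21.7  21.7 169.7] mean [ -0.2  -0.1 167. ][ WARN:0@14.607] global loadsave.cpp:1063 imwrite_ Unsupported depth image for selected encoder is fallbacked to CV_8U.
```

View pics/f1.png

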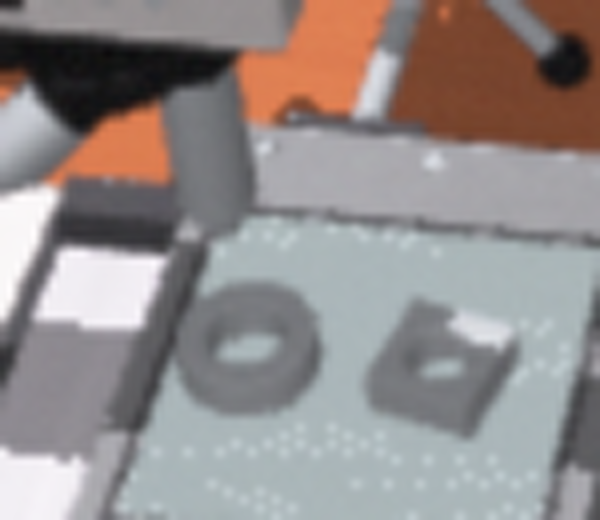

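The ring at (250,345) now sits in line with the objective tip at (213,225) as seen along this oblique view, and the wheel stays where it was left. I'll do one quick cross-check by projecting the bore.

```bash
python3 - <<'E'
from h import *
p=np.load("f1.npz")["p"].astype(np.float32)
g=cv2.resize(p[185:250,165:240].mean(-1),None,fx=8,fy=8,interpolation=cv2.INTER_CUBIC)
m=(g<140).astype(np.uint8)
cs,_=cv2.findContours(m,cv2.RETR_CCOMP,cv2.CHAIN_APPROX_NONE)
for c in cs:
    x,y,w,h=cv2.boundingRect(c)
    if 40<w<170 and 25<h<160 and 270<y<430 and x<340: print((x,y,w,h),cv2.fitEllipse(c))
def cr(q): return (q-np.array([165,185])+.5)*8-.5
for y in (-2,0,2): print(y,"top",cr(proj("scene",m2w([-1.5,y,166]))),"bot",cr(proj("scene",m2w([-1.5,y,150]))))
# expected outline extents of ring for y=0
a=np.linspace(0,2*np.pi,90)
q=np.array([cr(proj("scene",m2w([-1.5+23*np.cos(t),23*np.sin(t),z]))) for t in a for z in(150,166)]);print("exp bbox",q.min(0),q.max(0))
for z in (215,): print("obj",cr(proj("scene",m2w([0,0,z]))))
E
```

```text
(217, 331, 64, 34) ((249.1719970703125, 348.4000244140625), (31.711162567138672, 63.34040451049805), 78.8000259399414)
-2 top [241.91549522 335.54080389] bot [248.13437866 368.97051707]
0 top [248.00436402 336.16029699] bot [254.16359365 369.59115634]
2 top [254.09593969 336.78006548] bot [260.19546213 370.21206876]
exp bbox [175.38633968 283.21444226] [325.83418745 424.1959892 ]
obj [227.05407381 232.91451955]
```

```bash
python3 - <<'E'
from h import *
from scipy.optimize import least_squares
np.set_printoptions(precision=1,suppress=True)
f=np.load("f1.npz");d=f["d"];p=f["p"];M=w2m(back("scene",U,V,d))
m=(M[...,2]>222)&(M[...,2]<262)&(abs(M[...,0])<30)&(abs(M[...,1])<16)
Q=M[m];fit=lambda r:least_squares(lambda a:np.hypot(Q[:,0]-a[0],Q[:,1]-a[1])-(a[2] if r is None else r),[0,0,10] if r is None else [0,0],loss="soft_l1")
for r in(None,10,11,12): s=fit(r);print(len(Q),r,s.x,np.std(s.fun))
def cr(q): return (q-np.array([165,185])+.5)*8-.5
for z in(225,240,255): print(z,"axis px",proj("scene",m2w([0,0,z])), "sil",[proj("scene",m2w([s*-1.6,s*9.9,z])) for s in(-1,1)])
g=p.mean(-1)
for v in(204,207,210,212,214): print(v,g[v,183:200])
E
```

```text
106 None [-2.3 -2.1 12.5] 0.842378534418037
106 10 [ 0.4 -0.9] 1.1420813313779652
106 11 [-0.7 -1.4] 0.953488632918361
106 12 [-1.8 -1.8] 0.8553299352288705
225 axis px [192.4 210.8] sil [array([188.3, 210.9]), array([196.5, 210.8])]
240 axis px [191.6 206.5] sil [array([187.5, 206.6]), array([195.8, 206.5])]
255 axis px [190.8 202.1] sil [array([186.6, 202.2]), array([195., 202.])]
204 [142.6 143.1 139.4 117.3 116.4 121.1 123.6 120.8 120.2 115.6 110.6 103.3
  97.4 128.  180.9 174.  168. ]
207 [128.1 130.1 127.  102.8 109.9 117.8 121.5 122.  121.3 116.9 112.4 106.9
  97.2 100.3 161.2 171.8 174.2]
210 [ 91.4  91.4  92.9  93.3 106.6 114.8 118.6 121.9 122.1 118.2 113.2 107.8
 102.8 109.6 143.7 154.2 166.8]
212 [ 73.8  74.8  81.8  84.7 104.  139.6 128.  121.9 119.6 118.4 115.1 110.5
 136.2 164.6 168.8 173.8 186. ]
214 [ 56.3  54.9  58.7  83.9 153.5 167.9 162.1 115.9 113.8 128.3 141.2 157.8
 195.  184.4 182.6 200.  185.8]
```

The circle fit hints the objective may lie about 1 mm towards -y of my frame. I'll get a closer look from the wheel side, with the wrist camera level with the axis.

>>> {"name": "arm_command", "arguments": {"targets": "0 0 0 -0.03 0.0375 0 1; 0 0 0 0 0.0375 0.02 1; -10 0 0 0 0 0 1; -10 0 0 0 0 0 1; -10 0 0 0 0 0 1"}}

```text
clock: 8.55
ee_pos: [562.4, -196.8, 262.8]
eef_rot: [0.157, 0.66, 0.713, 0.178]
force: [1.7, 1.0, 0.2]
width: 0.5
grip_force: 0.0
```

>>> {"name": "arm_command", "arguments": {"targets": "0 0 0 0 0 0 1; 0 0 0 0 0 0 1; 0 0 0 0 0 0 1"}}

```text
clock: 8.93
ee_pos: [565.5, -196.2, 264.6]
eef_rot: [0.156, 0.659, 0.714, 0.178]
force: [0.0, -0.6, 0.2]
width: 0.6
grip_force: 0.0
```

```bash
python3 st.py; python3 - <<'E'
from h import *
c=vision.get_calibration("wrist");F=[vision.grab_frame("wrist") for _ in range(3)];p=np.mean([f[0] for f in F],0);d=np.median([f[1] for f in F],0)
np.savez("w2.npz",p=p,d=d,K=c["camera_matrix"],T=c["camera_from_world"])
cv2.imwrite("pics/w2.png",p[:,:,::-1].astype(np.uint8));T=np.linalg.inv(c["camera_from_world"]);print(w2m(T[:3,3]),R.T@-T[:3,2],c["camera_matrix"][0,0])
for P in([0,0,215],[0,0,166]): print(proj("wrist",m2w(P),c))
E
```

```text
t 8.925 M [-175.308  -70.827  264.643] w 0.5579294832748708 F [-0.032 -0.57   0.185] q [ 0.204  0.277  0.192  2.181 -0.829  0.367  1.193]
tool axes in M (cols)
 [[-0.012  0.888  0.46 ]
 [ 1.     0.005  0.016]
 [ 0.011  0.46  -0.888]]
[-253.45717625    2.03137222  413.30717839] [ 0.44581305 -0.25649338 -0.85759074] 299.74219546348974
[397.79837693 115.12036423]
[358.79432069 114.65662525]
```

View pics/w2.png

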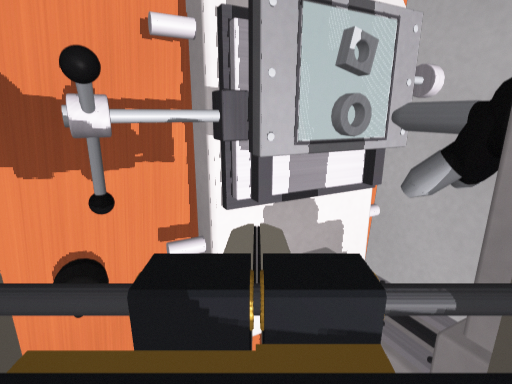

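In the wrist view the objective barrel tip is at (396,117), the ring at (352,114) and the die plate at (357,48). The ring's row compared with the objective's row gives the error.

```bash
python3 - <<'E'
from h import *
np.set_printoptions(precision=1,suppress=True,linewidth=200)
t=np.load("w2.npz");c={"camera_matrix":t["K"],"camera_from_world":t["T"]};d=t["d"].astype(float);p=t["p"].astype(np.float32)
M=w2m(back("wrist",U,V,d,c));g=p.mean(-1)
# objective silhouette: large depth jump per column
for u in(398,402,408,414,420,426):
    v=[v for v in range(95,140) if abs(M[v,u,0])<35 and 210<M[v,u,2]<300]
    if v:
        gr=np.abs(np.diff(g[90:145,u]));print(u,min(v),max(v),(min(v)+max(v))/2,"y",M[min(v),u,1],M[max(v),u,1],"pred axis row at z",M[(min(v)+max(v))//2,u,2],proj("wrist",m2w([0,0,M[(min(v)+max(v))//2,u,2]]),c))
for y in(-2,0,2):print(y,proj("wrist",m2w([0,y,166]),c),proj("wrist",m2w([0,y,150]),c))
m=(M[...,2]>161)&(M[...,2]<171)&(abs(M[...,1])<29)&(abs(M[...,0])<40)
Q=M[m];print("ring depth",len(Q),Q.min(0),Q.max(0),Q.mean(0))
vs,us=np.where(m);print("rows",vs.min(),vs.max())
k=cv2.resize(g[85:145,325:385],None,fx=8,fy=8,interpolation=cv2.INTER_CUBIC)
for th in(110,130):
  for cc in cv2.findContours((k<th).astype(np.uint8),cv2.RETR_CCOMP,cv2.CHAIN_APPROX_NONE)[0]:
    b=cv2.boundingRect(cc)
    if 60<b[2]<400 and 80<b[3]<440:
        e=cv2.fitEllipse(cc);print(th,b,"ellipse px",(np.array(e[0])+.5)/8-.5+[325,85],np.array(e[1])/8)
E
```

```text
398 108 125 116.5 y 6.363844790428571 -8.645644748597604 pred axis row at z 227.48975005447554 [409.7 115.3]
402 106 128 117.0 y 8.00749717732861 -11.087155936916924 pred axis row at z 231.94785034216955 [414.1 115.3]
408 103 130 116.5 y 10.48469684083209 -12.687285125059864 pred axis row at z 237.65188792664654 [420.  115.4]
414 102 130 116.0 y 11.282467366307856 -12.351794836646695 pred axis row at z 243.26092024493497 [426.  115.5]
420 102 131 116.5 y 11.097119642684943 -13.056937070521737 pred axis row at z 249.18690822934758 [432.6 115.5]
426 102 131 116.5 y 10.961033624921502 -12.631580621462595 pred axis row at z 253.68810880992586 [437.8 115.6]
-2 [358.6 116.6] [348.  116.4]
0 [358.8 114.7] [348.2 114.5]
2 [359.  112.8] [348.3 112.7]
ring depth 927 [-26.9 -21.8 161. ] [ 19.6  22.4 167.3] [ -6.5   0.7 165.5]
rows 93 135
110 (209, 136, 111, 201) ellipse px [357.6 113.7] [13.2 26.4]
110 (52, 71, 183, 334) ellipse px [352.9 114.3] [39.6 42.8]
130 (50, 67, 316, 342) ellipse px [350.7 114.2] [39.1 44.1]
130 (176, 161, 67, 161) ellipse px [350.7 114.5] [ 7.9 19.1]
```

Both views put the ring about 1.1 mm too far towards +y of the objective (which sits at about -0.9 in my frame). I'll nudge the wheel back about 4° by pushing the top spoke's ball towards -y.

>>> {"name": "arm_command", "arguments": {"targets": "10 0 0 0 0 0 1; 10 0 0 0 0 0 1; 7.4 0 0 0 0 0 1; 0 0 0 0.04 -0.027 0 1; 0 0 0 0.04 -0.027 0 1"}}

```text
clock: 9.7
ee_pos: [505.2, -118.2, 263.0]
eef_rot: [0.005, 0.676, 0.737, 0.018]
force: [0.2, 1.5, 0.6]
width: 0.3
grip_force: 0.0
```

>>> {"name": "arm_command", "arguments": {"targets": "0 0 0 0.043 -0.027 0 1; 0 0 0 0 0 0 1; 0 0 0 0 0 0 1"}}

```text
clock: 10.07
ee_pos: [475.5, -79.0, 264.0]
eef_rot: [0.005, 0.676, 0.737, 0.02]
force: [-0.0, 0.4, -0.0]
width: 0.7
grip_force: 0.0
```

```bash
python3 st.py
```

```text
t 10.075 M [-256.674   52.509  264.041] w 0.7082381013493334 F [ 0.017  0.424 -0.023] q [-0.376  0.261  0.557  2.131 -0.236  0.771  0.419]
tool axes in M (cols)
 [[-0.016  0.999  0.036]
 [ 1.     0.015  0.019]
 [ 0.019  0.036 -0.999]]
```

>>> {"name": "arm_command", "arguments": {"targets": "2.1 -1.1 0.9 0.0015 0 0 1; 0 0 0 0 0 0.045 1; 0 0 0 0 0 0.045 1; 0 0 0 0 0 0.009 1; 0 0 0 -0.007 0 0 1"}}

```text
clock: 10.7
ee_pos: [475.0, -85.1, 164.7]
eef_rot: [-0.001, 0.682, 0.731, -0.001]
force: [-1.3, 3.7, 2.7]
width: 0.6
grip_force: 1.6
```

>>> {"name": "arm_command", "arguments": {"targets": "0 0 0 -0.002 0 0 1; 0 0 0 -0.002 0 0 1; 0 0 0 0 0 0 1"}}

```text
clock: 11.08
ee_pos: [475.7, -88.8, 165.5]
eef_rot: [-0.0, 0.682, 0.731, 0.0]
force: [0.2, 0.8, 0.0]
width: 0.6
grip_force: 0.3
```

```bash
python3 st.py; python3 ring.py scene5.npz
```

```text
t 11.075 M [-257.198   42.743  165.454] w 0.6257564278327148 F [0.28  0.822 0.05 ] q [-0.272  0.428  0.468  2.215 -0.356  0.569  0.533]
tool axes in M (cols)
 [[ 0.002  1.     0.   ]
 [ 1.    -0.002  0.   ]
 [ 0.     0.    -1.   ]]
[186 220  19  16 188] [194.8 227.4] lo [-26.1 -24.1 159.1] hi [ 21.9  21.2 170.7] mid [ -2.1  -1.5 164.9]
[210 222  19  16 173] [219.  229.7] lo [-22.7  39.9 159. ] hi [ 21.   82.7 171.2] mid [ -0.8  61.3 165.1]
ball [-258.1   52.    55.1] ang -49.045647107996224 r 79.25920959323147
```

>>> {"name": "arm_command", "arguments": {"targets": "0 0 0 0.012 0 0 1; 0 0 0 0 0 -0.05 1; 0 0 0 0 0 -0.06 1; 0 0 0 0.05 0 -0.01 1; 0 0 0 0 0 0 1"}}

```text
clock: 11.75
ee_pos: [471.2, -22.7, 285.5]
eef_rot: [-0.001, 0.68, 0.734, 0.001]
force: [0.7, -0.4, -0.3]
width: 0.7
grip_force: 0.0
```

```bash
python3 st.py; python3 fine.py f2.npz pics/f2.png 2>/dev/null| tail -1; python3 - <<'E'
from h import *
np.set_printoptions(precision=1,suppress=True)
for n,f in(("top","top0.npz"),("scene","scene0.npz")):
    M=w2m(back(n,U,V,np.load(f)["d"].astype(float)))
    q=M[(abs(M[...,0])<190)&(M[...,1]>60)&(M[...,1]<420)&(M[...,2]>115)]
    print(n,len(q),q.min(0) if len(q) else 0,q.max(0) if len(q) else 0)
E
```

```text
t 11.75 M [-256.932  108.904  285.472] w 0.6969549275265015 F [ 0.675 -0.478 -0.347] q [-0.549  0.234  0.597  2.104 -0.177  0.851  0.228]
tool axes in M (cols)
 [[-0.005  1.     0.   ]
 [ 1.     0.005  0.002]
 [ 0.002  0.    -1.   ]]
ring 155 [-23.8 -24.2 163.6] [ 20.6  20.4 169.5] mean [  0.1  -2.1 166.8]
top 849 [-112.5   60.   116.4] [189.5 102.9 458.8]
scene 1634 [-111.5   60.   115.1] [190.  101.7 457.1]
```

```bash
python3 - <<'E'
from h import *
a=np.load("f1.npz")["p"].mean(-1).astype(np.float32);b=np.load("f2.npz")["p"].mean(-1).astype(np.float32)
for r in((216,242,180,232),(218,240,184,206),(218,242,204,230)):
    A=a[r[0]:r[1],r[2]:r[3]];B=b[r[0]:r[1],r[2]:r[3]]
    W=np.float32([[1,0,0],[0,1,0]])
    cc,W=cv2.findTransformECC(A,B,W,cv2.MOTION_TRANSLATION,(3,200,1e-6),None,3);print(r,cc,W[:,2])
print("px per mm y",(proj("scene",m2w([0,5,166]))-proj("scene",m2w([0,-5,166])))/10)
E
```

```text
(216, 242, 180, 232) 0.9968605798893589 [-0.51872224 -0.0578231 ]
(218, 240, 184, 206) 0.9837140944089574 [-0.5786711  -0.15084556]
(218, 242, 204, 230) 0.8312837308092352 [-0.5006504  -0.08014229]
px per mm y [0.38100372 0.03881417]
```

The ring is now within about 0.3 mm of the axis, so on to the button.

>>> {"name": "arm_command", "arguments": {"targets": "0 0 0 0.06 0.02 0 1; 0 0 0 0.06 0.04 0 1; 0 0 0 0.01 0.058 0 1; 0 0 0 0 0.058 0 1; 0 -7.5 0 0 0 0 1"}}

```text
clock: 12.58
ee_pos: [636.4, 99.7, 283.7]
eef_rot: [0.049, 0.684, 0.726, -0.047]
force: [-0.7, -0.2, -0.3]
width: 0.6
grip_force: 0.0
```

>>> {"name": "arm_command", "arguments": {"targets": "0 -7.5 0 0 0 0 1; 0 -7.5 0 0 0 0 1; 0 -7.5 0 0 0 0 1; 0 0 0 0 0 0 1; 0 0 0 0 0 0 1"}}

```text
clock: 13.2
ee_pos: [632.6, 104.4, 284.4]
eef_rot: [0.188, 0.66, 0.706, -0.177]
force: [0.8, 0.6, -1.3]
width: 0.4
grip_force: 0.0
```

```bash
cat > rel.py <<'E'
from st import *
import sys
b=np.array(eval(sys.argv[1]),float)
n=np.array([0,.5,.8660254]);Tm=np.c_[[0,.8660254,-.5],[1,0,0],-n]
A=R.T@A
print("turn needed deg (tool)",np.degrees(Ro.from_matrix(A.T@Tm).as_rotvec()))
v=w2m(s["ee_pos"])-b
print("offset in button axes: along slope",v@Tm[:,0],"x",v[0],"height",v@n)
E
python3 rel.py "[-80,209,86.5]"; python3 - <<'E'
from h import *
c=vision.get_calibration("wrist");p,d=vision.grab_frame("wrist");np.savez("w3.npz",p=p,d=d,K=c["camera_matrix"],T=c["camera_from_world"])
cv2.imwrite("pics/w3.png",p[:,:,::-1]);print(proj("wrist",m2w([-80,209,86.5]),c))
E
```

```text
t 13.2 M [-86.934 224.202 284.43 ] w 0.43160092061284905 F [ 0.869  0.521 -1.272] q [-0.956  0.626  0.76   1.723  0.108  1.055 -0.266]
tool axes in M (cols)
 [[ 0.002  1.    -0.004]
 [ 0.867 -0.004 -0.498]
 [-0.498 -0.002 -0.867]]
turn needed deg (tool) [-0.204 -0.106 -0.139]
offset in button axes: along slope -85.79969671788061 x -6.9340823921014305 height 179.01379829718672
[264.10136778  97.70929075]
```

View pics/w3.png

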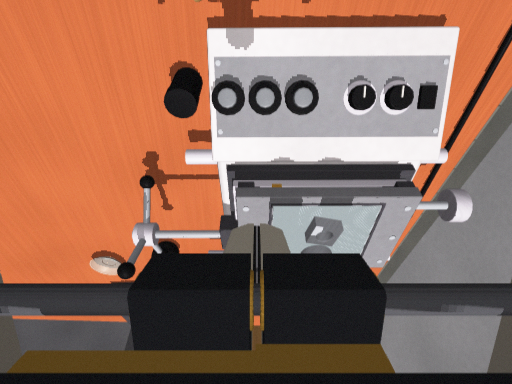

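The wrist view shows the middle button at (265,97), where my estimate puts it at (264,98), with the tool square to the panel.

>>> {"name": "arm_command", "arguments": {"targets": "0 0 0 0.043 0.004 0.035 1; 0 0 0 0.043 0.0035 0.035 1; 0 0 0 0 0 0.045 1; 0 0 0 0 0 0.04 1; 0 0 0 0 0 0 1"}}

```text
clock: 13.88
ee_pos: [638.9, 99.9, 106.6]
eef_rot: [0.188, 0.66, 0.705, -0.178]
force: [-0.1, -0.7, 0.3]
width: 0.6
grip_force: 0.0
```

>>> {"name": "arm_command", "arguments": {"targets": "0 0 0 0 0 0 1"}}

```text
clock: 14.0
ee_pos: [640.9, 103.3, 108.8]
eef_rot: [0.189, 0.66, 0.706, -0.176]
force: [-0.6, 0.8, -0.3]
width: 0.6
grip_force: 0.0
```

```bash
python3 rel.py "[-79.5,209.3,86.5]"
```

```text
t 14.0 M [-78.674 222.487 108.809] w 0.6374868646724899 F [-0.491  0.84  -0.263] q [-0.886  0.837  0.668  1.834  0.029  0.754 -0.315]
tool axes in M (cols)
 [[ 0.003  1.    -0.001]
 [ 0.867 -0.003 -0.498]
 [-0.498  0.    -0.867]]
turn needed deg (tool) [-0.072 -0.127 -0.174]
offset in button axes: along slope 0.2654528612703917 x 0.8261747838229354 height 25.91390964512525
```

>>> {"name": "arm_command", "arguments": {"targets": "0 0 0 0 0 0.014 1; 0 0 0 0 0 0.008 1; 0 0 0 0 0 0.003 1; 0 0 0 0 0 0.002 1"}}

```text
clock: 14.5
ee_pos: [640.6, 90.3, 83.8]
eef_rot: [0.188, 0.659, 0.707, -0.177]
force: [-1.9, 0.9, 3.4]
width: 0.3
grip_force: 1.7
```

>>> {"name": "arm_command", "arguments": {"targets": "0 0 0 0 0 0.0015 1; 0 0 0 0 0 0 1"}}

```text
clock: 14.75
ee_pos: [640.7, 89.6, 82.6]
eef_rot: [0.188, 0.659, 0.707, -0.177]
force: [-1.9, 1.8, 4.0]
width: 0.3
grip_force: 2.1
```

```bash
python3 rel.py "[-79.5,209.3,86.5]"
```

```text
t 14.75 M [-79.865 208.848  82.605] w 0.3231096885688556 F [-1.757  1.969  4.023] q [-0.862  0.868  0.654  1.856  0.024  0.698 -0.31 ]
tool axes in M (cols)
 [[ 0.     1.    -0.002]
 [ 0.866 -0.002 -0.499]
 [-0.499 -0.002 -0.866]]
turn needed deg (tool) [-0.136 -0.035 -0.028]
offset in button axes: along slope 1.5554974788640938 x -0.3648242540075728 height -3.5991224413625345
```

>>> {"name": "arm_command", "arguments": {"targets": "0 0 0 0 0 0.0015 1; 0 0 0 0 0 0.001 1; 0 0 0 0 0 0 1"}}

```text
clock: 15.12
ee_pos: [640.8, 89.0, 81.4]
eef_rot: [0.188, 0.659, 0.707, -0.177]
force: [-6.9, 6.4, 15.9]
width: 0.7
grip_force: 8.8
```

>>> {"name": "arm_command", "arguments": {"targets": "0 0 0 0 0 0.001 1; 0 0 0 0 0 0 1"}}

```text
clock: 15.38
ee_pos: [640.8, 88.9, 81.3]
eef_rot: [0.188, 0.659, 0.707, -0.176]
force: [-9.2, 9.5, 24.6]
width: -0.2
grip_force: 13.1
```

```bash
python3 rel.py "[-79.5,209.3,86.5]"
```

```text
t 15.375 M [-79.789 208.148  81.275] w -0.15129293864070784 F [-8.452 10.145 24.642] q [-0.86   0.87   0.653  1.857  0.023  0.694 -0.31 ]
tool axes in M (cols)
 [[ 0.     1.    -0.002]
 [ 0.867 -0.001 -0.499]
 [-0.499 -0.001 -0.867]]
turn needed deg (tool) [-0.106 -0.086 -0.025]
offset in button axes: along slope 1.614858132969006 x -0.288833916568052 height -5.101343572688759
```

The button is bottomed out: force rose from 4.5 to about 27 N with no further travel. I'll release along the normal and retreat.

>>> {"name": "arm_command", "arguments": {"targets": "0 0 0 0 0 -0.006 1; 0 0 0 0 0 -0.015 1; 0 0 0 0 0 -0.04 1; 0 0 0 0 0 -0.05 1; 0 0 0 0 0 -0.05 1"}}

```text
clock: 16.0
ee_pos: [635.5, 169.0, 220.6]
eef_rot: [0.189, 0.659, 0.707, -0.177]
force: [0.4, 0.7, 0.0]
width: 0.7
grip_force: 0.0
```

>>> {"name": "arm_command", "arguments": {"targets": "0 0 0 0 0 0 1; 0 0 0 0 0 0 1"}}

```text
clock: 16.25
ee_pos: [635.2, 168.0, 218.7]
eef_rot: [0.188, 0.659, 0.707, -0.177]
force: [-0.3, -0.7, -1.5]
width: 0.2
grip_force: 0.0
```

```bash
python3 st.py | head -1; python3 - <<'E'
from h import *
np.set_printoptions(precision=2,suppress=True)
F=[vision.grab_frame("scene") for _ in range(4)];b=np.mean([f[0] for f in F],0).mean(-1).astype(np.float32)
a=np.load("f2.npz")["p"].mean(-1).astype(np.float32)
r=(216,242,180,232);cc,W=cv2.findTransformECC(a[r[0]:r[1],r[2]:r[3]],b[r[0]:r[1],r[2]:r[3]],np.float32([[1,0,0],[0,1,0]]),cv2.MOTION_TRANSLATION,(3,200,1e-6),None,3);print("ring shift px",W[:,2])
c=vision.get_calibration("wrist");p,d=vision.grab_frame("wrist");M=w2m(back("wrist",U,V,d.astype(float),c));n=np.array([0,.5,.866])
for x in(-122,-80,-38):
    u,v=np.round(proj("wrist",m2w([x,209,86.5]),c)).astype(int);print(x,u,v,"height",(np.median(M[v-2:v+3,u-2:u+3].reshape(-1,3),0)-[0,209,86.5])@n)
E
```

```text
t 16.25 M [-79.707 287.39  218.689] w 0.22821227836047053 F [-0.392 -0.688 -1.546] q [-0.992  0.729  0.718  1.709  0.05   1.012 -0.335]
ring shift px [-0.01 -0.  ]
-122 220 180 height 1.0730808208397387
-80 258 180 height 1.5984360240542086
-38 296 180 height 1.5212014368090943
```

The gauge hasn't moved, all three buttons are back out, and the arm is clear of everything.

```bash
python3 -c "
from rig import ctrl;print(ctrl.sign_off())"
```

```text
the job is handed in; nothing more can be done
None
```

The job is handed in: the ring gauge's bore sits under the objective to within about 0.5 mm by my camera measurements, and the middle zero button was then pressed to its stop and sprang back, with the arm clear at about 16 s.

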